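# Shut the bird feeder and lock its door latch

## Robot

A 6-joint arm with a two-finger parallel gripper is mounted at the origin on the work surface. World frame = base frame: x ahead of the robot, y to its left, z up, the work surface at z = 0. Lengths are in m, angles in rad, forces in N, time in s.
With the tool pointing down it reaches from about 0.225 to 0.875 m from the base axis. Payload 3.4 kg.
Tool frame: the origin (TCP) lies at the very end of the fingers, on their centre line; the grasp point (between the pads) lies manip.grip_point_offset behind it (manip.grip_point_offset is the distance from the TCP to the grasp point, in m); z points along the fingers, y is the line along which they close (so a half turn about z gives the same grasp; the last joint's range is limited). The gripper opens to 85 mm and grips with 20 to 120 N. Pads are 22 mm wide; open, the fingers measure 114 mm over their backs; the gripper's body (76 mm by 85 mm) begins 54 mm behind the grasp point. The pads swing forward as they close: fully open they stand 13 mm farther back than shut.
Start: joints at [1.004, 0.276, 1.505, -0, 1.361, -0.121], TCP at [0.248, 0.519, 0.231] pointing down, gripper open.
Joint ranges: [-2.89, 2.89], [-0.75, 2.08], [0.22, 2.7], [-1.18, 4.32], [0.11, 2.71], [-2.7, 2.7]. Speed limits (rad/s): [2.57, 2.57, 3.14, 3.14, 3.14, 3.14].

## Interface

Orientations are given as a unit quaternion [w, x, y, z].
In Python, from rig import manip gives the robot as it stands.
- The arm moves only by the shell command python3 -m pendant 'ROWS' [FORCE]. ROWS is JSON, a list of rows, each an object of numbers: "jaw": the opening, from -1 (shut) to 1 (fully open); "tx", "ty", "tz": the shift along the world's x, y, z in cm; "ax", "ay", "az": the turn, a rotation vector about the world's x, y, z in degrees. In form: [{"jaw": .., "tx": .., "ty": .., "tz": .., "ax": .., "ay": .., "az": ..}, ...]. A call has 1 to 10 rows; each row is the pose to reach, as a shift and turn from the pose commanded when the call began; what a row does not reach only later rows make up. A row lasts 1/8 s, in which the tool goes at most 62.5 mm and 10.7 degrees, less where a joint would pass 70% of its speed; a pose out of reach is approached as far as the arm can. A call with a gripper value outside its range is refused whole. The fingers move at their own pace and stop on an object; FORCE is the grip in N (left out, the last holds). Time passes only in rows, so rows that repeat a pose let the fingers close. It gives the time, the measured TCP pose, the force, the opening and the grip force at its end, in the units of the state.
- manip.get_state(): the state, without advancing time (a new reading comes with each control period).
- manip.get_image(name): name is "scene" or "side" or "wrist"; returns a dict with "pixels" (384x512x3 uint8, blue, green, red), "depth" (384x512 float32, m along the optical axis (not along the pixel's ray), 0 where there is no reading), "fx", "fy", "cx", "cy" (pixels), "pose" (4x4, takes a point from camera to world coordinates). Camera axes: x right, y down, z forward; pixel columns grow to the right and rows downward; lengths in m; the calibration is good to about 2 mm. A picture is of the moment at which its call begins.
- manip.sign_off(): hands the job in; it is judged then, once.
The state is a dict: "clock": time; "qpos": joint angles; "qd": joint speeds; "effort": joint torques, N m; "position": TCP position; "ee_rot": TCP orientation; "contact_force": force on the tool from outside, world axes, zero at the start; "moment": the same for the moment, N m; "width": finger opening in m; "gripper_force": force on a finger pad.
Only numpy, scipy, OpenCV 4.12 (cv2) and the standard library are available. Lean on these libraries where they do the work, as an engineer would, in place of code of your own. Each camera call takes 0.05 s, during which the arm holds its last target. There are 200 camera calls.

## Task

Get the cedar feeder ready to carry back to its post: push its sliding door down until it is fully shut, then lay the feeder gently on its back on the table and let go of it, and then turn the black T-handle on the door clockwise until it clicks past its detent and the latch tongue stays under the steel lug. Do not turn the latch home before the door is shut, and leave the other things on the table where they are.

Things in the scene. Friction and masses are not known exactly. Their poses are not given: they have to be found in the camera images.
- feeder: Loose cedar bird feeder, about 0.8 kg, 200 mm high, 110 mm wide, standing upright at the start. Origin: centre of its underside. Axes: z up its height, width along y, front (door, tray) to its own -x. Flat rear face at x = +50 mm, door's face at x = -50 mm, tray with a lip 22 mm high out to x = -74 mm. Laid on its back, the door's face looks up 100 mm above the table
- heel (a point): middle of the feeder's rear lower edge (feeder x +50, y 0, z 0 mm), over which it tips onto its back; axes as the feeder's. The back is one flat board 16 mm thick, 110 mm wide and 150 mm high, plus the tab
- roof (a point): middle of the dark roof slab's upper face (feeder x -2, y 0, z 140 mm); axes as the feeder's. The slab is 130 mm wide and slopes from z = 153 mm at the back board down to z = 126 mm just behind the door
- tab (a point): point in the hanging tab at the top of the back board, 14 mm below the tab's end (feeder x +42, y 0, z 186 mm); axes as the feeder's. The tab is 46 mm wide along y, 16 mm thick along x (x +34 to +50) and clear of the roof over its upper 46 mm; held across its width it can swivel between the fingers. Laid down it lies 0 to 16 mm above the table
- door_top (a point): middle of the top edge of the sliding door (pale wood panel 88 mm wide, 114 mm tall, 12 mm thick, in dark runners on the feeder's front); axes as the feeder's. The door slides along the feeder's z; shut, this edge is at feeder z = 134 mm, 8 mm higher than the roof just behind it
- door (a joint): opening of the sliding door in m: 0 = fully shut (down, against a stop), up to 0.055 = raised; it stays where it is left (about 2.5 N of friction)
- knob (a point): grip point of the black T-handle: on its turning axis, 38 mm out from the door's face; with the door shut at feeder z = 88 mm, y = 0. The bar is 64 mm long, 13 mm wide, from 24 to 46 mm out from the door, and runs in line with the steel tongue under it. Site z points straight out of the door. Else nothing within 40 mm of the axis stands over 16 mm proud of the door
- tongue_tip (a point): end of the steel latch tongue, 50 mm from the turning axis, 3.5 mm off the door's face; the direction from the axis to this point is the direction of the T-handle's bar (white mark on that end)
- keeper (a point): underside of the steel lug on the door runner at the feeder's +y side (left as seen from the front); locked, the tongue lies just under this lug, square to the door's travel
- latch (a joint): T-handle angle in rad, growing clockwise seen from in front of the door: near 0 parked (tongue down, away from the lug), 2.2 locked at its stop. Turns at 0.04 N m and stays put until a spring plunger resists from 1.35 (up to 0.15 N m) to a peak at 1.75: let go before, it springs back; past it clicks on to 2.1 or more. The stiff part may twist the feeder on the table: press down, follow
- saucer: terracotta saucer 140 mm across, 22 mm high, origin at the centre of its underside
- coaster: blue hard silicone coaster 100 mm across, 9 mm thick, origin at the centre of its underside
- squeezer: stainless citrus squeezer lying down, 235 mm long along its x, bowl 72 mm across at the origin, arms towards -x, 60 mm high, origin at the underside
- pitcher: small white ceramic pitcher, 84 mm across, 125 mm high, near the table's edge, origin at the centre of its underside
- tumbler: green glass tumbler 72 mm across, 95 mm high, origin at the centre of its underside
- scoop: aluminium seed scoop with wooden handle, 190 mm long along its x, 30 mm high, origin under the pan
Not all that is in view belongs to the job. Leave any purple look-alike of the feeder alone.

How it is judged:
By the outcome, as a careful person would: the job done as asked, in the order asked, and still so for the second after the job is handed in, with the robot touching nothing.
It also fails if it takes over 72 s, if anything falls off the work surface, if the arm or the gripper's body presses on something with over 40 N, if the wrist force passes 120 N, or if a joint passes its speed limit or range.

## Working session

There is one attempt and no reset: what is moved stays moved. The work goes in short steps, Python scripts to look and compute and a shell command to move; the robot and the scene stay as the last step left them, time stands still between calls to the robot, and variables do not carry over. Pictures are saved under pics/ and viewed, at most 10 in all, crops included, and the job is handed in when it is done.

```bash
ls; mkdir -p pics
cat > h.py <<'E'
import numpy as np, cv2
from rig import manip
def grab(n):
    im=manip.get_image(n); np.savez('/tmp/%s.npz'%n,**im); return im
def load(n): return np.load('/tmp/%s.npz'%n)
def pts(im):
    d=im['depth']; v,u=np.mgrid[:d.shape[0],:d.shape[1]]
    p=np.stack([(u-im['cx'])/im['fx']*d,(v-im['cy'])/im['fy']*d,d],-1)
    P=np.array(im['pose']); return p@P[:3,:3].T+P[:3,3]
E
python3 - <<'E'
from h import *
a=grab('scene');b=grab('side')
s=manip.get_state();print({k:np.round(v,3) for k,v in s.items()},manip.grip_point_offset)
cv2.imwrite('pics/scene.png',cv2.resize(a['pixels'],(800,600)));cv2.imwrite('pics/side.png',cv2.resize(b['pixels'],(800,600)))
for i in(a,b):print(np.round(i['pose'],2),i['fx'])
E
```

```text
pics
{'clock': np.float64(0.1), 'qpos': array([ 1.004,  0.277,  1.506,  0.   ,  1.361, -0.121]), 'qd': array([-0.001, -0.001, -0.003,  0.   , -0.   ,  0.001]), 'effort': array([ 2.0000e-03, -4.1770e+01, -2.4641e+01, -0.0000e+00,  6.0000e-03,
       -0.0000e+00]), 'position': array([0.248, 0.518, 0.231]), 'ee_rot': array([-0.   ,  0.221,  0.975, -0.001]), 'contact_force': array([-0.199,  0.807,  0.414]), 'moment': array([-0.009,  0.021, -0.066]), 'gripper_force': np.float64(0.0), 'width': np.float64(0.086)} 0.0187
[[ 0.11  0.75 -0.65  1.22]
 [ 0.99 -0.09  0.06 -0.11]
 [-0.01 -0.66 -0.75  0.85]
 [ 0.    0.    0.    1.  ]] 348.6658943756896
[[ 0.86 -0.38  0.35  0.07]
 [-0.52 -0.63  0.58 -0.91]
 [-0.   -0.68 -0.73  1.21]
 [ 0.    0.    0.    1.  ]] 437.39351727382893
```

View pics/scene.png

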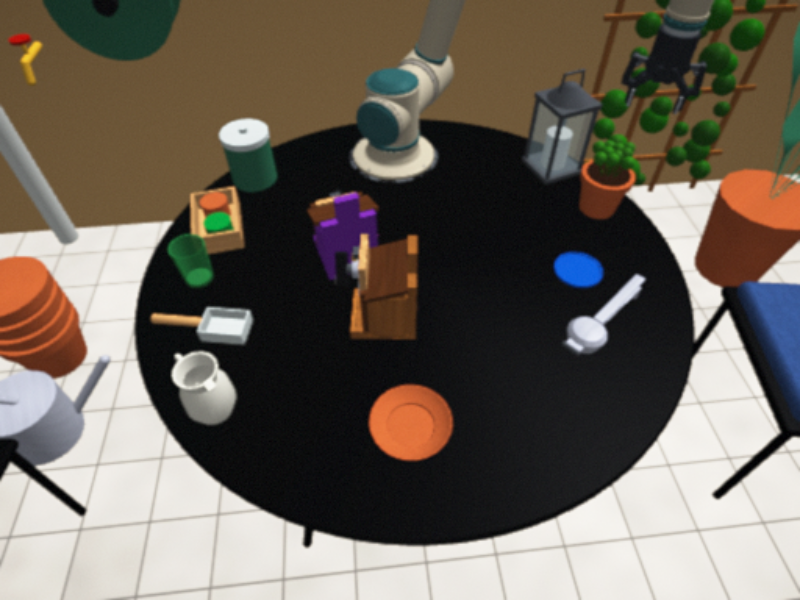

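View pics/side.png

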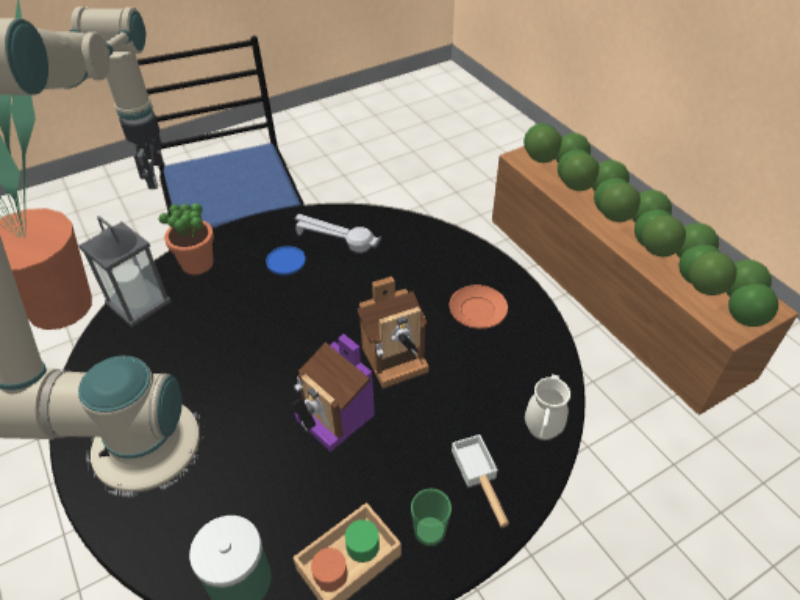

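Two feeder-shaped things show up in the side view. One is purple-sided, at (335,395); the other is all cedar, at (393,330). The cedar one fits the description because it has wood sides and a wooden tab, so I'll confirm it in a crop and measure it.

Run:
```python
from h import *
b=load('side');a=load('scene')
c=b['pixels'][165:255,180:295];cv2.imwrite('pics/crop.png',cv2.resize(c,None,fx=6.5,fy=6.5,interpolation=cv2.INTER_CUBIC))
A=np.concatenate([pts(i)[i['depth']>0] for i in(a,b)])
# topdown height map 2.5mm/px, x 0.1..0.95 , y -0.5..0.55
A=A[(A[:,2]>-.01)&(A[:,2]<.35)&(A[:,0]>.1)&(A[:,0]<.95)&(abs(A[:,1])<.55)]
A=A[np.argsort(A[:,2])]
r=2
H=np.zeros((440,340),np.uint8)
i=((.55-A[:,1])/.0025).astype(int);j=((A[:,0]-.1)/.0025).astype(int)
H[i,j]=np.clip(A[:,2]/.22*255,5,255)
H=cv2.applyColorMap(cv2.dilate(H,np.ones((2,2))),cv2.COLORMAP_JET)
for k in range(0,340,40):cv2.line(H,(k,0),(k,439),(90,90,90),1);cv2.putText(H,'%.1f'%(.1+k*.0025),(k,10),0,.35,(255,255,255))
for k in range(20,440,40):cv2.line(H,(0,k),(339,k),(90,90,90),1);cv2.putText(H,'%.1f'%(.55-k*.0025),(0,k),0,.35,(255,255,255))
cv2.imwrite('pics/top.png',cv2.resize(H,None,fx=1.36,fy=1.36))
```

```text
(no output)
```

View pics/crop.png

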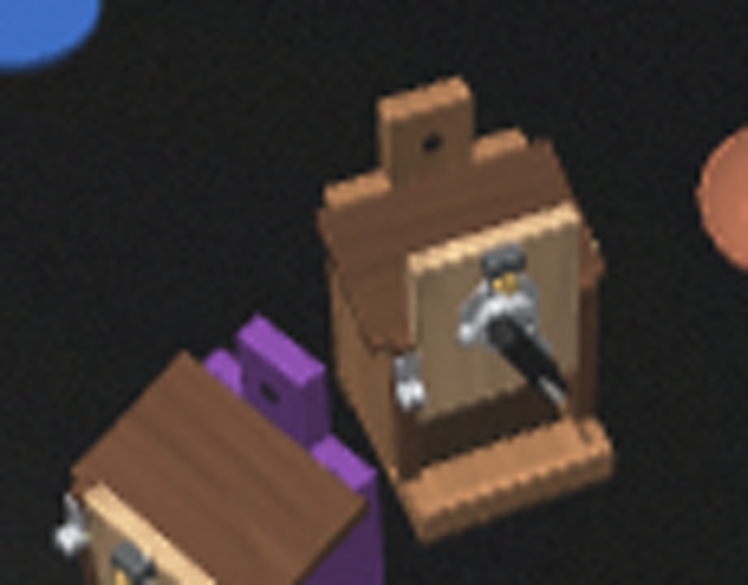

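View pics/top.png

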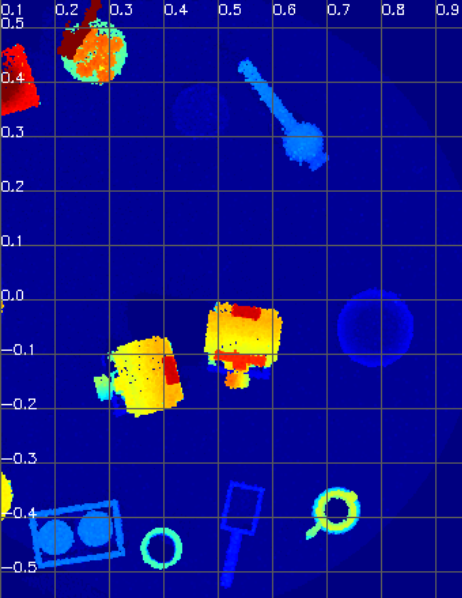

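Confirmed: the cedar feeder is at crop centre. Its door is raised, with the T-handle at about (530,355) and the white mark to the lower right at (555,390). Its back faces world +y, where the table is clear. Next I'll fit its pose.

```bash
cat > fit.py <<'E'
from h import *
from scipy.optimize import least_squares
a=load('scene');b=load('side')
def box(im):
    P=pts(im);c=im['pixels'].astype(int);m=(im['depth']>0)&(P[...,0]>.46)&(P[...,0]<.65)&(P[...,1]>-.2)&(P[...,1]<.03)&(P[...,2]>.005)
    return P[m],c[m]
for n,im in(('scene',a),('side',b)):
    P,c=box(im)
    t=P[(P[:,2]>.19)&(P[:,1]>-.06)]
    if len(t): 
        top=t[t[:,2]>.195]
        r=cv2.minAreaRect((top[:,:2]*1000).astype(np.float32));print(n,'tab',len(top),top[:,2].max(),np.round(r[0]),np.round(r[1]),r[2], 'x',t[:,0].min(),t[:,0].max(),'ymax',t[:,1].max())
    d=P[(P[:,1]<-.085)&(P[:,2]>.1)]
    print('door region ztop',np.sort(d[:,2])[-5:],'n',len(d))
# door face from side: pale wood colour
P,c=box(b)
pale=(c[:,2]>150)&(c[:,1]>120)&(c[:,0]>80)&(P[:,2]>.06)&(P[:,1]<-.08)
D=P[pale];print('pale',len(D),D.min(0),D.max(0))
f=D[D[:,2]<D[:,2].max()-.01]
k=np.polyfit(f[:,0],f[:,1],1)
for _ in range(4):
    r=f[:,1]-np.polyval(k,f[:,0]);f=f[abs(r)<.004];k=np.polyfit(f[:,0],f[:,1],1)
print('face y=',k,'yaw of slope deg',np.degrees(np.arctan(k[0])),'x',f[:,0].min(),f[:,0].max(),len(f))
E
python3 fit.py
```

```text
scene tab 78 0.20256585224500567 [554. -22.] [14. 44.] 83.13813781738281 x 0.5320285118685437 0.5754660789525382 ymax -0.012535386059844736
door region ztop [0.18530168 0.18545052 0.18606003 0.18607741 0.18671441] n 763
side tab 62 0.20713660551188684 [551. -22.] [21. 46.] 78.31217956542969 x 0.5269508674136543 0.5732900422845577 ymax -0.00962779234687905
door region ztop [0.1872553  0.18767406 0.18774073 0.18811231 0.18848227] n 678
pale 123 [ 0.48325167 -0.1337206   0.10321017] [ 0.5845848  -0.09446974  0.18848227]
face y= [-0.16432057 -0.03247424] yaw of slope deg -9.331484335243097 x 0.4832516656933725 0.5467795027005943 28
```

```bash
cat > fit2.py <<'E'
from h import *
from scipy.optimize import least_squares
def fit(names=('scene','side'),x0=(.545,-.065,np.radians(82),.05)):
    Ps=[]
    for n in names:
        im=load(n);P=pts(im);m=(im['depth']>0)&(P[...,0]>.46)&(P[...,0]<.65)&(P[...,1]>-.22)&(P[...,1]<.03)&(P[...,2]>.008)
        Ps.append(P[m])
    P=np.concatenate(Ps)
    def res(q):
        x,y,t,o=q;c,s=np.cos(t),np.sin(t)
        d=P-[x,y,0];L=np.stack([c*d[:,0]+s*d[:,1],-s*d[:,0]+c*d[:,1],d[:,2]],-1)
        B=[((34,-55,0),(50,55,150)),((34,-23,150),(50,23,200)),((-74,-55,0),(-50,55,22)),((-50,-44,20+o*1e3),(-38,44,134+o*1e3)),((-38,-55,0),(50,55,126))]
        ds=[]
        for lo,hi in B:
            lo,hi=np.array(lo)/1e3,np.array(hi)/1e3
            g=np.abs(L-(lo+hi)/2)-(hi-lo)/2
            ds.append(np.linalg.norm(np.maximum(g,0),axis=1)+np.minimum(g.max(1),0))
        # roof slab upper face
        return np.min(ds,0)
    r=least_squares(res,x0,loss='soft_l1',f_scale=.002,x_scale=(.01,.01,.1,.01),diff_step=1e-3)
    return r.x,np.median(abs(r.fun)),len(P)
if __name__=='__main__':
    for n in(('scene','side'),('scene',),('side',)):
        q,e,k=fit(n);print(n,np.round(q[:2],4),'yaw',np.degrees(q[2]).round(2),'open',q[3].round(4),e.round(4),k)
        x,y,t,o=q
        W=lambda a,b:np.round([x+np.cos(t)*a-np.sin(t)*b,y+np.sin(t)*a+np.cos(t)*b],4)
    q,_,_=fit();x,y,t,o=q
    print('doortop',W(-.044,0),.134+o,'tab',W(.042,0),'heel',W(.05,0),'knob',W(-.088,0))
    # white mark / bar points in front of the door
    im=load('side');P=pts(im);d=P-[x,y,0];c,s=np.cos(t),np.sin(t);lx=c*d[...,0]+s*d[...,1];ly=-s*d[...,0]+c*d[...,1]
    m=(lx<-.072)&(lx>-.1)&(P[...,2]>.05)&(abs(ly)<.06)&(im['depth']>0)
    for v,u in zip(*np.nonzero(m)):print(u,v,im['pixels'][v,u],np.round([lx[v,u],ly[v,u],P[v,u,2]],3)) if im['pixels'][v,u].min()>90 else 0
    print('bar ly',ly[m].min(),ly[m].max(),'z',P[m][:,2].min(),P[m][:,2].max(),np.polyfit(ly[m],P[m][:,2],1))
E
python3 fit2.py
```

```text
('scene', 'side') [ 0.544  -0.0748] yaw 83.42 open 0.051 0.0035 4854
('scene',) [ 0.5441 -0.0762] yaw 84.67 open 0.0503 0.0035 2659
('side',) [ 0.5441 -0.0746] yaw 82.14 open 0.0519 0.0034 2195
doortop [ 0.539  -0.1185] 0.18502659907034144 tab [ 0.5488 -0.033 ] heel [ 0.5498 -0.0251] knob [ 0.5339 -0.1622]
264 224 [123 128 129] [-0.084 -0.006  0.125]
265 225 [127 132 133] [-0.086 -0.009  0.12 ]
bar ly -0.0192875203257555 0.02022675414863894 z 0.10839294937594945 0.1720948914786382 [1.62860163 0.13927452]
```

```bash
python3 - <<'E'
s=open('fit2.py').read()
s=s.replace("        # roof slab upper face\n","""        a=np.arctan2(27,76);R=np.array([[np.cos(a),np.sin(a)],[-np.sin(a),np.cos(a)]])
        w=(L[:,[0,2]]-np.array([-.004,.1395]))@R.T
        g=np.abs(np.stack([w[:,0],L[:,1],w[:,1]+.006],-1))-[.0403,.065,.006]
        ds.append(np.linalg.norm(np.maximum(g,0),axis=1)+np.minimum(g.max(1),0))
""")
open('fit2.py','w').write(s)
E
python3 fit2.py
```

```text
('scene', 'side') [ 0.5443 -0.0719] yaw 83.44 open 0.0504 0.002 4854
('scene',) [ 0.5444 -0.0694] yaw 82.98 open 0.0495 0.0013 2659
('side',) [ 0.546  -0.0634] yaw 83.05 open 0.0503 0.002 2195
doortop [ 0.5392 -0.1156] 0.1844476510358747 tab [ 0.5491 -0.0302] heel [ 0.55   -0.0222] knob [ 0.5342 -0.1593]
264 224 [123 128 129] [-0.087 -0.006  0.125]
265 225 [127 132 133] [-0.089 -0.009  0.12 ]
bar ly -0.019335522673591357 0.020179541193162023 z 0.10839294937594945 0.1720948914786382 [1.58249276 0.13998045]
```

Run:
```python
from fit2 import *
for n in(('scene','side'),('scene',),('side',)):
  for x0 in((.547,-.064,np.radians(83),.05),):
    q,e,k=fit(n,x0);print(n,np.round(q,4),np.degrees(q[2]),e)
# direct: tab in scene, edges
for n in('scene','side'):
    im=load(n);P=pts(im);x,y,t=.546,-.064,np.radians(83)
    d=P-[x,y,0];c,s=np.cos(t),np.sin(t);L=np.stack([c*d[...,0]+s*d[...,1],-s*d[...,0]+c*d[...,1],d[...,2]],-1)
    m=(L[...,2]>.165)&(L[...,0]>.01)&(L[...,2]<.21)&(abs(L[...,1])<.05)&(im['depth']>0)&(L[...,0]<.08)
    T=L[m];print(n,'tab',len(T),np.percentile(T,[2,10,50,90,98],axis=0).round(4).T.tolist())
    m=(L[...,2]>.12)&(L[...,2]<.178)&(L[...,0]<-.03)&(L[...,0]>-.066)&(abs(L[...,1])<.05)&(im['depth']>0)
    T=L[m];print(n,'door',len(T),np.percentile(T,[2,10,50,90,98],axis=0).round(4).T.tolist())
```

```text
('scene', 'side') [ 0.5443 -0.0719  1.4563  0.0504] 83.439439042455 0.002031378712969106
('scene',) [ 0.5444 -0.0694  1.4482  0.0495] 82.97733897629173 0.0012634757249861163
('side',) [ 0.546  -0.0634  1.4495  0.0503] 83.05237479034426 0.002026724095053175
scene tab 129 [[0.0333, 0.0359, 0.0415, 0.0493, 0.0496], [-0.0241, -0.023, -0.0162, 0.0145, 0.019], [0.167, 0.1731, 0.1991, 0.2015, 0.2021]]
scene door 228 [[-0.0643, -0.0612, -0.0387, -0.0328, -0.0304], [-0.0465, -0.0434, -0.0128, 0.0277, 0.0421], [0.127, 0.1289, 0.1432, 0.1697, 0.1763]]
side tab 161 [[0.0329, 0.034, 0.0372, 0.0471, 0.0515], [-0.022, -0.0182, 0.0024, 0.0215, 0.0237], [0.1666, 0.1708, 0.1901, 0.2026, 0.2038]]
side door 296 [[-0.0641, -0.0604, -0.0485, -0.0455, -0.0406], [-0.0424, -0.0363, 0.0082, 0.0415, 0.046], [0.1219, 0.1305, 0.1504, 0.172, 0.1771]]
```

The pose agrees across both cameras: origin (0.546,-0.064), yaw 83°, door open 50 mm. Moving shut fingers above the door's top edge.

```bash
python3 -m pendant '[{"jaw":-1,"tz":4},{"jaw":-1,"tx":5,"ty":-10,"tz":5,"az":-10},{"jaw":-1,"tx":29.3,"ty":-62.6,"tz":5,"az":-71.4},{"jaw":-1,"tx":29.3,"ty":-62.6,"tz":5,"az":-71.4},{"jaw":-1,"tx":29.3,"ty":-62.6,"tz":5,"az":-71.4},{"jaw":-1,"tx":29.3,"ty":-62.6,"tz":5,"az":-71.4},{"jaw":-1,"tx":29.3,"ty":-62.6,"tz":5,"az":-71.4},{"jaw":-1,"tx":29.3,"ty":-62.6,"tz":5,"az":-71.4},{"jaw":-1,"tx":29.3,"ty":-62.6,"tz":5,"az":-71.4},{"jaw":-1,"tx":29.3,"ty":-62.6,"tz":5,"az":-71.4}]' 30
```

```text
invalid input at $[0]: expected keys jaw, tx, ty, tz, ax, ay, az
```

```bash
python3 -m pendant '[{"jaw":-1,"tx":0,"ty":0,"tz":4,"ax":0,"ay":0,"az":0},{"jaw":-1,"tx":5,"ty":-10,"tz":5,"ax":0,"ay":0,"az":-10},{"jaw":-1,"tx":29.3,"ty":-62.6,"tz":5,"ax":0,"ay":0,"az":-71.4},{"jaw":-1,"tx":29.3,"ty":-62.6,"tz":5,"ax":0,"ay":0,"az":-71.4},{"jaw":-1,"tx":29.3,"ty":-62.6,"tz":5,"ax":0,"ay":0,"az":-71.4},{"jaw":-1,"tx":29.3,"ty":-62.6,"tz":5,"ax":0,"ay":0,"az":-71.4},{"jaw":-1,"tx":29.3,"ty":-62.6,"tz":5,"ax":0,"ay":0,"az":-71.4},{"jaw":-1,"tx":29.3,"ty":-62.6,"tz":5,"ax":0,"ay":0,"az":-71.4},{"jaw":-1,"tx":29.3,"ty":-62.6,"tz":5,"ax":0,"ay":0,"az":-71.4},{"jaw":-1,"tx":29.3,"ty":-62.6,"tz":5,"ax":0,"ay":0,"az":-71.4}]' 30
```

```text
clock: 1.35
position: [0.4869, 0.0078, 0.2802]
ee_rot: [-0.0, 0.749, 0.663, 0.0]
contact_force: [0.7, 0.6, 0.2]
width: -0.0005
gripper_force: 0.0
```

```bash
python3 -m pendant '[{"jaw":-1,"tx":3,"ty":-5,"tz":0,"ax":0,"ay":0,"az":0},{"jaw":-1,"tx":5.4,"ty":-11.6,"tz":0,"ax":0,"ay":0,"az":0},{"jaw":-1,"tx":5.4,"ty":-11.6,"tz":0,"ax":0,"ay":0,"az":0},{"jaw":-1,"tx":5.4,"ty":-11.6,"tz":-3,"ax":0,"ay":0,"az":0},{"jaw":-1,"tx":5.4,"ty":-11.6,"tz":-7,"ax":0,"ay":0,"az":0},{"jaw":-1,"tx":5.4,"ty":-11.6,"tz":-8.5,"ax":0,"ay":0,"az":0},{"jaw":-1,"tx":5.4,"ty":-11.6,"tz":-8.5,"ax":0,"ay":0,"az":0}]'
```

```text
clock: 2.22
position: [0.5399, -0.1054, 0.1948]
ee_rot: [-0.001, 0.748, 0.663, -0.0]
contact_force: [-1.2, -1.0, -0.5]
width: 0.0002
gripper_force: 0.0
```

```bash
python3 -m pendant '[{"jaw":-1,"tx":0.1,"ty":-0.2,"tz":-0.5,"ax":0,"ay":0,"az":0},{"jaw":-1,"tx":0.1,"ty":-0.2,"tz":-1.2,"ax":0,"ay":0,"az":0},{"jaw":-1,"tx":0.1,"ty":-0.2,"tz":-2,"ax":0,"ay":0,"az":0},{"jaw":-1,"tx":0.1,"ty":-0.2,"tz":-2.8,"ax":0,"ay":0,"az":0},{"jaw":-1,"tx":0.1,"ty":-0.2,"tz":-3.6,"ax":0,"ay":0,"az":0},{"jaw":-1,"tx":0.1,"ty":-0.2,"tz":-4.4,"ax":0,"ay":0,"az":0},{"jaw":-1,"tx":0.1,"ty":-0.2,"tz":-5,"ax":0,"ay":0,"az":0},{"jaw":-1,"tx":0.1,"ty":-0.2,"tz":-5.4,"ax":0,"ay":0,"az":0}]'
```

```text
clock: 3.22
position: [0.5413, -0.1082, 0.1409]
ee_rot: [-0.0, 0.749, 0.663, -0.0]
contact_force: [-0.3, -0.2, 1.3]
width: 0.0002
gripper_force: 0.4
```

```bash
python3 -m pendant '[{"jaw":-1,"tx":0,"ty":0,"tz":-0.3,"ax":0,"ay":0,"az":0},{"jaw":-1,"tx":0,"ty":0,"tz":-0.6,"ax":0,"ay":0,"az":0},{"jaw":-1,"tx":0,"ty":0,"tz":-0.8,"ax":0,"ay":0,"az":0},{"jaw":-1,"tx":0,"ty":0,"tz":-0.9,"ax":0,"ay":0,"az":0}]'
```

```text
clock: 3.72
position: [0.5415, -0.1083, 0.1347]
ee_rot: [0.001, 0.749, 0.663, 0.0]
contact_force: [-4.0, 1.9, 17.4]
width: 0.0001
gripper_force: 8.7
```

Run:
```python
from h import *
b=grab('side');cv2.imwrite('pics/c2.png',cv2.resize(b['pixels'][165:255,180:295],None,fx=6.5,fy=6.5,interpolation=cv2.INTER_CUBIC))
```

```text
(no output)
```

View pics/c2.png

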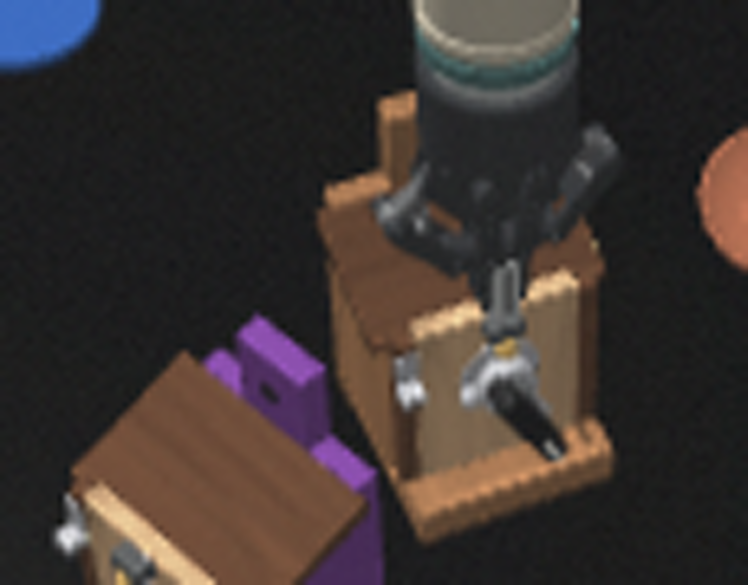

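The door is against its stop: TCP z is 0.1347 against an expected 0.134, and the force jumped to 17 N. Lifting, opening the jaws and moving over the tab.

```bash
python3 -m pendant '[{"jaw":-1,"tx":0,"ty":0,"tz":3,"ax":0,"ay":0,"az":0},{"jaw":-1,"tx":0,"ty":0,"tz":8,"ax":0,"ay":0,"az":0},{"jaw":0.6,"tx":0,"ty":0,"tz":10.8,"ax":0,"ay":0,"az":0},{"jaw":0.6,"tx":1,"ty":4.5,"tz":10.8,"ax":0,"ay":0,"az":0},{"jaw":0.6,"tx":1,"ty":8.6,"tz":10.8,"ax":0,"ay":0,"az":0},{"jaw":0.6,"tx":1,"ty":8.6,"tz":10.8,"ax":0,"ay":0,"az":0},{"jaw":0.6,"tx":1,"ty":8.6,"tz":10.8,"ax":0,"ay":0,"az":0}]'
python3 - <<'E'
from h import *
for n in('scene','side'):
    im=grab(n);P=pts(im);x,y,t=.5465,-.064,np.radians(83)
    d=P-[x,y,0];c,s=np.cos(t),np.sin(t);L=np.stack([c*d[...,0]+s*d[...,1],-s*d[...,0]+c*d[...,1],d[...,2]],-1)
    m=(L[...,2]>.165)&(L[...,0]>.01)&(L[...,2]<.208)&(abs(L[...,1])<.035)&(im['depth']>0)&(L[...,0]<.08)
    T=L[m];print(n,'tab',len(T),np.percentile(T,[2,10,50,90,98],axis=0).round(4).T.tolist())
E
```

```text
clock: 4.65
position: [0.5515, -0.0225, 0.2403]
ee_rot: [0.0, 0.748, 0.663, -0.0]
contact_force: [-0.2, -0.6, -1.4]
width: 0.0683
gripper_force: 0.0
scene tab 110 [[0.0333, 0.0359, 0.0415, 0.0492, 0.0495], [-0.0234, -0.0224, -0.0195, 0.0043, 0.0092], [0.1664, 0.1719, 0.198, 0.2012, 0.2021]]
side tab 156 [[0.0322, 0.0343, 0.0373, 0.0479, 0.0511], [-0.0215, -0.0174, 0.0023, 0.0221, 0.024], [0.1665, 0.1708, 0.1899, 0.2021, 0.2044]]
```

```bash
python3 -m pendant '[{"jaw":0.6,"tx":0,"ty":0,"tz":-3,"ax":0,"ay":0,"az":0},{"jaw":0.6,"tx":0,"ty":0,"tz":-5,"ax":0,"ay":0,"az":0},{"jaw":0.6,"tx":0,"ty":0,"tz":-6,"ax":0,"ay":0,"az":0},{"jaw":0.6,"tx":0,"ty":0,"tz":-6,"ax":0,"ay":0,"az":0},{"jaw":-1,"tx":0,"ty":0,"tz":-6,"ax":0,"ay":0,"az":0},{"jaw":-1,"tx":0,"ty":0,"tz":-6,"ax":0,"ay":0,"az":0},{"jaw":-1,"tx":0,"ty":0,"tz":-6,"ax":0,"ay":0,"az":0},{"jaw":-1,"tx":0,"ty":0,"tz":-6,"ax":0,"ay":0,"az":0}]' 30
```

```text
clock: 5.75
position: [0.5517, -0.0224, 0.1814]
ee_rot: [0.001, 0.749, 0.663, 0.0]
contact_force: [-3.2, -0.8, 5.8]
width: 0.0454
gripper_force: 32.5
```

Run:
```python
import numpy as np
for p in [0,5,10,15,20,25,30,35,40,45,50,55,60,65,70,74,78,81,84,86,88,89,90]:
    f=np.radians(p);q=np.radians(p/9)
    s=-8*np.cos(f)+192*np.sin(f)-11*np.sin(q)+8;z=8*np.sin(f)+192*np.cos(f)-11*np.cos(q)-181
    print(p,'tx %.2f ty %.2f tz %.2f ax %.1f ay %.1f'%(s*.0122,s*.09925,z/10,-.9925*p/9,.122*p/9))
```

```text
0 tx 0.00 ty 0.00 tz 0.00 ax -0.0 ay 0.0
5 tx 0.20 ty 1.65 tz -0.00 ax -0.6 ay 0.1
10 tx 0.41 ty 3.30 tz -0.15 ax -1.1 ay 0.1
15 tx 0.61 ty 4.93 tz -0.45 ax -1.7 ay 0.2
20 tx 0.80 ty 6.52 tz -0.88 ax -2.2 ay 0.3
25 tx 0.99 ty 8.07 tz -1.46 ax -2.8 ay 0.3
30 tx 1.18 ty 9.57 tz -2.17 ax -3.3 ay 0.4
35 tx 1.35 ty 11.00 tz -3.01 ax -3.9 ay 0.5
40 tx 1.52 ty 12.35 tz -3.97 ax -4.4 ay 0.5
45 tx 1.67 ty 13.61 tz -5.05 ax -5.0 ay 0.6
50 tx 1.82 ty 14.78 tz -6.24 ax -5.5 ay 0.7
55 tx 1.95 ty 15.83 tz -7.53 ax -6.1 ay 0.7
60 tx 2.06 ty 16.77 tz -8.90 ax -6.6 ay 0.8
65 tx 2.16 ty 17.59 tz -10.35 ax -7.2 ay 0.9
70 tx 2.25 ty 18.28 tz -11.87 ax -7.7 ay 0.9
74 tx 2.30 ty 18.74 tz -13.13 ax -8.2 ay 1.0
78 tx 2.35 ty 19.10 tz -14.41 ax -8.6 ay 1.1
81 tx 2.37 ty 19.32 tz -15.39 ax -8.9 ay 1.1
84 tx 2.40 ty 19.49 tz -16.38 ax -9.3 ay 1.1
86 tx 2.41 ty 19.57 tz -17.05 ax -9.5 ay 1.2
88 tx 2.41 ty 19.63 tz -17.71 ax -9.7 ay 1.2
89 tx 2.41 ty 19.65 tz -18.05 ax -9.8 ay 1.2
90 tx 2.42 ty 19.66 tz -18.38 ax -9.9 ay 1.2
```

```bash
python3 -m pendant '[{"jaw":-1,"tx":0.1,"ty":0.8,"tz":0,"ax":-0.3,"ay":0,"az":0},{"jaw":-1,"tx":0.2,"ty":1.65,"tz":0,"ax":-0.6,"ay":0.1,"az":0},{"jaw":-1,"tx":0.4,"ty":3.3,"tz":-0.15,"ax":-1.1,"ay":0.1,"az":0},{"jaw":-1,"tx":0.6,"ty":4.9,"tz":-0.45,"ax":-1.7,"ay":0.2,"az":0},{"jaw":-1,"tx":0.8,"ty":6.5,"tz":-0.9,"ax":-2.2,"ay":0.3,"az":0},{"jaw":-1,"tx":1,"ty":8.1,"tz":-1.45,"ax":-2.8,"ay":0.3,"az":0}]'
python3 - <<'E'
from h import *
b=grab('side');cv2.imwrite('pics/t1.png',cv2.resize(b['pixels'][130:270,160:345],None,fx=4,fy=4,interpolation=cv2.INTER_CUBIC))
E
```

```text
clock: 6.5
position: [0.5618, 0.0592, 0.1665]
ee_rot: [0.017, 0.748, 0.663, -0.018]
contact_force: [-1.2, -0.3, 2.5]
width: 0.0455
gripper_force: 33.1
```

View pics/t1.png

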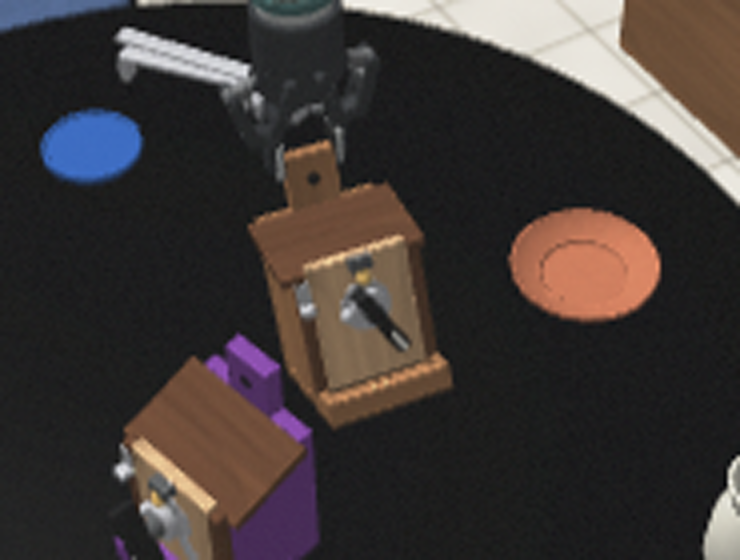

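```bash
python3 -m pendant '[{"jaw":-1,"tx":0.2,"ty":1.5,"tz":-0.7,"ax":-0.5,"ay":0.1,"az":0},{"jaw":-1,"tx":0.35,"ty":2.9,"tz":-1.55,"ax":-1.1,"ay":0.2,"az":0},{"jaw":-1,"tx":0.5,"ty":4.25,"tz":-2.5,"ax":-1.6,"ay":0.2,"az":0},{"jaw":-1,"tx":0.65,"ty":5.5,"tz":-3.6,"ax":-2.2,"ay":0.3,"az":0},{"jaw":-1,"tx":0.8,"ty":6.7,"tz":-4.8,"ax":-2.7,"ay":0.4,"az":0},{"jaw":-1,"tx":0.95,"ty":7.75,"tz":-6.1,"ax":-3.3,"ay":0.4,"az":0},{"jaw":-1,"tx":1.05,"ty":8.65,"tz":-7.45,"ax":-3.8,"ay":0.5,"az":0},{"jaw":-1,"tx":1.15,"ty":9.5,"tz":-8.9,"ax":-4.4,"ay":0.6,"az":0},{"jaw":-1,"tx":1.25,"ty":10.2,"tz":-10.4,"ax":-4.9,"ay":0.6,"az":0}]'
```

```text
clock: 7.68
position: [0.5753, 0.1634, 0.0618]
ee_rot: [0.044, 0.747, 0.661, -0.048]
contact_force: [-1.1, 5.0, 2.6]
width: 0.0453
gripper_force: 35.3
```

```bash
python3 -m pendant '[{"jaw":-1,"tx":0.05,"ty":0.25,"tz":-0.6,"ax":-0.3,"ay":0,"az":0},{"jaw":-1,"tx":0.05,"ty":0.45,"tz":-1.25,"ax":-0.5,"ay":0.1,"az":0},{"jaw":-1,"tx":0.1,"ty":0.65,"tz":-1.9,"ax":-0.7,"ay":0.1,"az":0},{"jaw":-1,"tx":0.1,"ty":0.8,"tz":-2.55,"ax":-0.9,"ay":0.1,"az":0},{"jaw":-1,"tx":0.1,"ty":1.05,"tz":-3.5,"ax":-1.2,"ay":0.2,"az":0},{"jaw":-1,"tx":0.15,"ty":1.2,"tz":-4.5,"ax":-1.6,"ay":0.2,"az":0},{"jaw":-1,"tx":0.15,"ty":1.3,"tz":-5.1,"ax":-1.8,"ay":0.2,"az":0},{"jaw":-1,"tx":0.15,"ty":1.3,"tz":-5.1,"ax":-1.8,"ay":0.2,"az":0}]'
cat > lay.py <<'E'
from h import *
def L(n,x=.5465,y=-.064,t=np.radians(83)):
    im=grab(n);P=pts(im);d=P-[x,y,0];c,s=np.cos(t),np.sin(t)
    return im,P,np.stack([c*d[...,0]+s*d[...,1],-s*d[...,0]+c*d[...,1],d[...,2]],-1)
E
python3 - <<'E'
from lay import *
# door face heights along feeder z (laid): plane slope
for n in('scene','side'):
    im,P,l=L(n)
    m=(l[...,0]>.06)&(l[...,0]<.18)&(abs(l[...,1])<.04)&(l[...,2]>.08)&(l[...,2]<.118)&(im['depth']>0)
    T=l[m];k=np.polyfit(T[:,0],T[:,2],1)
    for _ in range(5):
        r=T[:,2]-np.polyval(k,T[:,0]);T=T[abs(r)<max(.003,0)] ;k=np.polyfit(T[:,0],T[:,2],1)
    print(n,len(T),'slope deg',np.degrees(np.arctan(k[0])).round(2),'mean z',T[:,2].mean().round(4),T[:,0].min(),T[:,0].max())
E
```

```text
clock: 8.68
position: [0.5751, 0.1735, 0.01]
ee_rot: [0.056, 0.746, 0.661, -0.063]
contact_force: [0.3, 2.3, -1.0]
width: 0.045
gripper_force: 35.2
scene 491 slope deg 5.3 mean z 0.1073 0.06006783360632631 0.1701230294300021
side 226 slope deg 4.57 mean z 0.1085 0.0746639276541829 0.17095163067445396
```

```bash
python3 -m pendant '[{"jaw":-1,"tx":0,"ty":0.02,"tz":-0.3,"ax":0,"ay":0,"az":0},{"jaw":-1,"tx":0,"ty":0.05,"tz":-0.6,"ax":0,"ay":0,"az":0},{"jaw":-1,"tx":0,"ty":0.08,"tz":-0.9,"ax":0,"ay":0,"az":0},{"jaw":-1,"tx":0,"ty":0.08,"tz":-0.9,"ax":0,"ay":0,"az":0}]'
cat > slope.py <<'E'
from lay import *
for n in('scene','side'):
    im,P,l=L(n)
    m=(l[...,0]>.06)&(l[...,0]<.18)&(abs(l[...,1])<.04)&(l[...,2]>.08)&(l[...,2]<.118)&(im['depth']>0)
    T=l[m];k=np.polyfit(T[:,0],T[:,2],1)
    for _ in range(5):
        r=T[:,2]-np.polyval(k,T[:,0]);T=T[abs(r)<.003] ;k=np.polyfit(T[:,0],T[:,2],1)
    print(n,len(T),'slope deg',np.degrees(np.arctan(k[0])).round(2),'mean z',T[:,2].mean().round(4))
E
python3 slope.py
```

```text
clock: 9.28
position: [0.5755, 0.1745, 0.0017]
ee_rot: [0.056, 0.746, 0.661, -0.062]
contact_force: [-0.4, 1.7, -1.3]
width: 0.0452
gripper_force: 35.2
scene 495 slope deg 3.06 mean z 0.1042
side 202 slope deg 1.73 mean z 0.1058
```

```bash
python3 -m pendant '[{"jaw":-1,"tx":0,"ty":0.02,"tz":-0.15,"ax":0,"ay":0,"az":0},{"jaw":-1,"tx":0,"ty":0.03,"tz":-0.3,"ax":0,"ay":0,"az":0},{"jaw":-1,"tx":0,"ty":0.03,"tz":-0.3,"ax":0,"ay":0,"az":0}]';python3 slope.py
```

```text
clock: 9.75
position: [0.5755, 0.1747, -0.0009]
ee_rot: [0.056, 0.746, 0.661, -0.062]
contact_force: [-1.0, 1.0, 0.8]
width: 0.0453
gripper_force: 36.4
scene 448 slope deg 2.5 mean z 0.1033
side 201 slope deg 0.15 mean z 0.1048
```

```bash
python3 -m pendant '[{"jaw":-1,"tx":0,"ty":0,"tz":-0.15,"ax":0,"ay":0,"az":0},{"jaw":-1,"tx":0,"ty":0,"tz":-0.25,"ax":0,"ay":0,"az":0},{"jaw":-1,"tx":0,"ty":0,"tz":-0.25,"ax":0,"ay":0,"az":0}]';python3 slope.py
```

```text
clock: 10.22
position: [0.5756, 0.1747, -0.0012]
ee_rot: [0.056, 0.746, 0.661, -0.062]
contact_force: [-3.2, 1.6, 14.4]
width: 0.0451
gripper_force: 43.8
scene 442 slope deg 2.68 mean z 0.1033
side 208 slope deg 1.22 mean z 0.1042
```

```bash
python3 -m pendant '[{"jaw":-1,"tx":0,"ty":0,"tz":0.25,"ax":0,"ay":0,"az":0},{"jaw":0.12,"tx":0,"ty":0,"tz":0.25,"ax":0,"ay":0,"az":0},{"jaw":0.25,"tx":0,"ty":0,"tz":0.25,"ax":0,"ay":0,"az":0},{"jaw":0.5,"tx":0,"ty":0,"tz":0.25,"ax":0,"ay":0,"az":0},{"jaw":0.8,"tx":0,"ty":0,"tz":0.25,"ax":0,"ay":0,"az":0},{"jaw":0.8,"tx":0,"ty":0,"tz":0.25,"ax":0,"ay":0,"az":0}]' 20;python3 slope.py
```

```text
clock: 11.08
position: [0.5756, 0.1748, -0.0012]
ee_rot: [0.056, 0.746, 0.661, -0.062]
contact_force: [-0.6, -0.3, 0.6]
width: 0.0766
gripper_force: 0.0
scene 371 slope deg 0.97 mean z 0.1012
side 181 slope deg -0.46 mean z 0.1026
```

```bash
python3 -m pendant '[{"jaw":0.8,"tx":0.1,"ty":0.6,"tz":3,"ax":0,"ay":0,"az":0},{"jaw":0.8,"tx":0.3,"ty":2.5,"tz":9,"ax":0,"ay":0,"az":0},{"jaw":0.8,"tx":0.5,"ty":4,"tz":15,"ax":0,"ay":0,"az":0},{"jaw":0.8,"tx":0.5,"ty":4,"tz":21,"ax":4,"ay":-0.5,"az":0},{"jaw":0.8,"tx":0.5,"ty":4,"tz":24,"ax":9.5,"ay":-1.2,"az":0},{"jaw":0.8,"tx":0.5,"ty":4,"tz":24,"ax":9.5,"ay":-1.2,"az":0}]'
python3 - <<'E'
from lay import *
im,P,l=L('side');b=im
cv2.imwrite('pics/l1.png',cv2.resize(b['pixels'][130:270,160:345],None,fx=4.2,fy=4.2,interpolation=cv2.INTER_CUBIC))
for n in('side','scene'):
    im,P,l=L(n)
    m=(P[...,2]>.126)&(P[...,2]<.155)&(P[...,0]>.49)&(P[...,0]<.63)&(P[...,1]>-.06)&(P[...,1]<.15)&(im['depth']>0)
    T=P[m];px=im['pixels'][m];r=cv2.minAreaRect((T[:,:2]*1000).astype(np.float32));print(n,len(T),T[:,2].max(),np.round(T.mean(0),4),r)
    w=px.min(1)>110;print('white',w.sum(),T[w].mean(0) if w.any() else '')
    v,u=np.nonzero(m);print(u.mean(),v.mean())
    # door edges / overall footprint above z .09..0.112
    m=(P[...,2]>.07)&(P[...,2]<.112)&(P[...,0]>.45)&(P[...,0]<.66)&(P[...,1]>-.08)&(P[...,1]<.2)&(im['depth']>0)
    r=cv2.minAreaRect((P[m][:,:2]*1000).astype(np.float32));print('foot',r)
print(manip.get_state()['qpos'].round(3),manip.get_state()['position'])
E
```

```text
clock: 11.92
position: [0.582, 0.2139, 0.2426]
ee_rot: [0.002, 0.749, 0.662, 0.004]
contact_force: [-0.9, 0.2, 0.3]
width: 0.0769
gripper_force: 0.0
side 152 0.15121134762889343 [0.557  0.0418 0.1365] ((557.7847900390625, 41.12291717529297), (121.22938537597656, 109.35343170166016), 83.33055114746094)
white 13 [0.56047759 0.0429529  0.1419823 ]
237.86184210526315 181.43421052631578
foot ((558.3977661132812, 49.45111846923828), (141.0321807861328, 129.45631408691406), 82.13928985595703)
scene 192 0.14937459778647022 [0.5648 0.0579 0.1386] ((539.0587768554688, 28.646106719970703), (90.22747039794922, 129.05227661132812), 16.756031036376953)
white 18 [0.56952378 0.05107335 0.14557867]
292.015625 173.17708333333334
foot ((565.02978515625, 47.63603973388672), (135.23727416992188, 123.26708984375), 82.83624267578125)
[ 2.430e-01  3.390e-01  1.397e+00 -1.000e-03  1.407e+00  3.640e-01] [0.57965284 0.21474451 0.23725262]
```

View pics/l1.png

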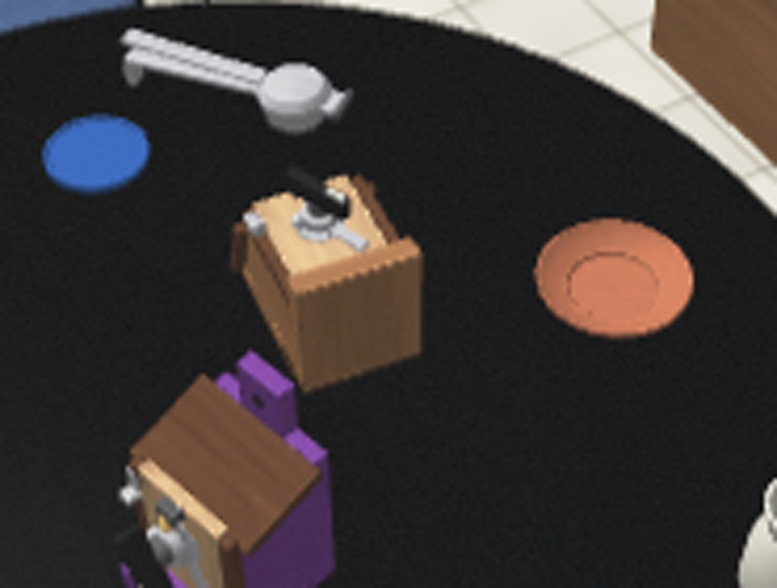

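The feeder lies on its back with the door facing up and shut. The T-handle is at crop (318,195), the tongue points lower right (365,240), and the lug is at (255,222). Measuring the bar.

```bash
cat > bar.py <<'E'
from h import *
def bar(cx=.5633,cy=.073,z0=.137,z1=.156,grabit=True):
    S=[]
    for n in('scene','side'):
        im=grab(n) if grabit else load(n);P=pts(im)
        m=(P[...,2]>z0)&(P[...,2]<z1)&(np.hypot(P[...,0]-cx,P[...,1]-cy)<.045)&(im['depth']>0)
        T=P[m][:,:2];px=im['pixels'][m].max(1)
        c,(w,h),a=cv2.minAreaRect((T*1000).astype(np.float32))
        _,_,V=np.linalg.svd(T-T.mean(0));d=V[0]
        t=(T-T.mean(0))@d;o=(T-T.mean(0))@[-d[1],d[0]]
        mid=T.mean(0)+d*(t.min()+t.max())/2
        print(n,len(T),'mid',mid.round(4),'len',np.ptp(t).round(4),'wid',np.ptp(o).round(4),'ang',(np.degrees(np.arctan2(d[1],d[0]))%180).round(1),'bright',(T[px>120].mean(0)).round(4) if (px>120).any() else None,'zmax',P[m][:,2].max().round(4))
if __name__=='__main__':
    bar();bar(z0=.128,grabit=False)
    # tongue/door: points on door face bright grey, and feeder yaw from footprint of low side points
    for n in('scene','side'):
        im=load(n);P=pts(im);px=im['pixels'].astype(int)
        g=(np.ptp(px,axis=-1)<22)&(px.max(-1)>110)&(P[...,2]>.096)&(P[...,2]<.116)&(np.hypot(P[...,0]-.563,P[...,1]-.073)<.06)
        print(n,g.sum(),P[g].round(3)[:,:2].tolist())
E
python3 bar.py
```

```text
scene 115 mid [0.5651 0.071 ] len 0.0634 wid 0.015 ang 110.4 bright [0.5692 0.0497] zmax 0.1509
side 74 mid [0.561  0.0692] len 0.0676 wid 0.0178 ang 109.4 bright [0.5717 0.0524] zmax 0.1514
scene 156 mid [0.5659 0.0711] len 0.0639 wid 0.0152 ang 110.1 bright [0.5689 0.0522] zmax 0.1509
side 100 mid [0.5603 0.069 ] len 0.0675 wid 0.0178 ang 110.9 bright [0.5727 0.0513] zmax 0.1514
scene 129 [[0.509, 0.085], [0.51, 0.088], [0.51, 0.091], [0.514, 0.084], [0.516, 0.086], [0.514, 0.09], [0.516, 0.084], [0.517, 0.086], [0.519, 0.089], [0.508, 0.095], [0.52, 0.086], [0.556, 0.082], [0.557, 0.084], [0.561, 0.081], [0.561, 0.083], [0.562, 0.113], [0.564, 0.08], [0.565, 0.083], [0.565, 0.086], [0.566, 0.057], [0.565, 0.06], [0.564, 0.063], [0.569, 0.079], [0.556, 0.089], [0.555, 0.054], [0.564, 0.054], [0.569, 0.056], [0.57, 0.059], [0.57, 0.062], [0.568, 0.065], [0.572, 0.076], [0.572, 0.078], [0.562, 0.087], [0.561, 0.091], [0.563, 0.049], [0.562, 0.052], [0.564, 0.055], [0.571, 0.056], [0.572, 0.058], [0.573, 0.061], [0.574, 0.064], [0.575, 0.072], [0.576, 0.075], [0.575, 0.081], [0.565, 0
[... 1931 characters left out ...]
5], [0.552, 0.062], [0.556, 0.062], [0.556, 0.055], [0.564, 0.055], [0.568, 0.055], [0.572, 0.055], [0.574, 0.051], [0.508, 0.085], [0.542, 0.066], [0.546, 0.066], [0.548, 0.064], [0.552, 0.063], [0.555, 0.061], [0.557, 0.057], [0.562, 0.059], [0.563, 0.053], [0.564, 0.049], [0.568, 0.048], [0.57, 0.045], [0.574, 0.044], [0.578, 0.044], [0.544, 0.064], [0.547, 0.061], [0.55, 0.06], [0.552, 0.056], [0.556, 0.056], [0.56, 0.057], [0.564, 0.056], [0.566, 0.044], [0.569, 0.043], [0.573, 0.042], [0.576, 0.041], [0.579, 0.039], [0.584, 0.04], [0.57, 0.038], [0.573, 0.036], [0.577, 0.035], [0.58, 0.034], [0.583, 0.031], [0.583, 0.024], [0.574, 0.031], [0.576, 0.026], [0.581, 0.028], [0.575, 0.025]]
```

```bash
python3 -m pendant '[{"jaw":0.3,"tx":-0.5,"ty":-5,"tz":0,"ax":0,"ay":0,"az":9},{"jaw":0.3,"tx":-1.2,"ty":-10,"tz":0,"ax":0,"ay":0,"az":18},{"jaw":0.3,"tx":-1.7,"ty":-14.5,"tz":0,"ax":0,"ay":0,"az":27},{"jaw":0.3,"tx":-1.7,"ty":-14.5,"tz":-3,"ax":0,"ay":0,"az":27},{"jaw":0.3,"tx":-1.7,"ty":-14.5,"tz":-6,"ax":0,"ay":0,"az":27},{"jaw":0.3,"tx":-1.7,"ty":-14.5,"tz":-6,"ax":0,"ay":0,"az":27}]'
python3 - <<'E'
from h import *
s=manip.get_state();print(s['position'],s['qpos'].round(3))
w=grab('wrist');cv2.imwrite('pics/w.png',w['pixels'])
E
```

```text
clock: 12.92
position: [0.5612, 0.0701, 0.1753]
ee_rot: [-0.003, 0.573, 0.82, -0.002]
contact_force: [-0.1, -0.6, 1.0]
width: 0.0556
gripper_force: 0.0
[0.56115723 0.07012752 0.17532612] [ 1.000e-03  3.020e-01  1.611e+00  1.000e-03  1.235e+00 -3.500e-01]
```

View pics/w.png

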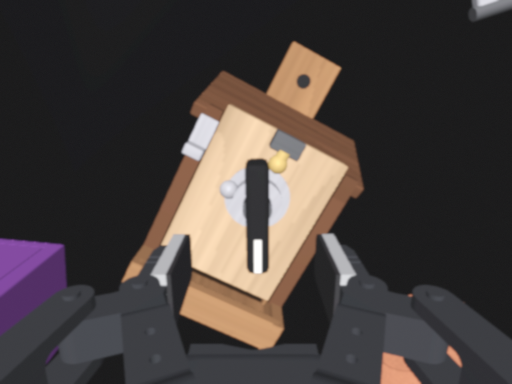

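The wrist view shows the bar upright between the fingers: columns 247–268, rows 158–272, white mark at (258,255). I'll take its centre from the wrist depth.

Run:
```python
from h import *
w=load('wrist');P=pts(w);m=np.zeros(w['depth'].shape,bool);m[150:280,240:276]=1
m&=(P[...,2]>.14)&(P[...,2]<.155)&(w['depth']>0)
T=P[m];r=cv2.minAreaRect((T[:,:2]*1000).astype(np.float32));print(len(T),r,T[:,2].mean())
```

```text
2560 ((561.7499389648438, 73.126953125), (12.824141502380371, 63.230228424072266), 20.790102005004883) 0.14502431126038967
```

```bash
python3 -m pendant '[{"jaw":0.3,"tx":0.05,"ty":0.3,"tz":-2,"ax":0,"ay":0,"az":0.8},{"jaw":0.3,"tx":0.05,"ty":0.3,"tz":-4,"ax":0,"ay":0,"az":0.8},{"jaw":0.3,"tx":0.05,"ty":0.3,"tz":-5.3,"ax":0,"ay":0,"az":0.8},{"jaw":0.3,"tx":0.05,"ty":0.3,"tz":-5.3,"ax":0,"ay":0,"az":0.8},{"jaw":-1,"tx":0.05,"ty":0.3,"tz":-5.3,"ax":0,"ay":0,"az":0.8},{"jaw":-1,"tx":0.05,"ty":0.3,"tz":-5.3,"ax":0,"ay":0,"az":0.8},{"jaw":-1,"tx":0.05,"ty":0.3,"tz":-5.3,"ax":0,"ay":0,"az":0.8},{"jaw":-1,"tx":0.05,"ty":0.3,"tz":-5.3,"ax":0,"ay":0,"az":0.8}]' 40
```

```text
clock: 13.98
position: [0.5631, 0.0727, 0.1265]
ee_rot: [-0.0, 0.567, 0.823, 0.0]
contact_force: [-4.2, -1.5, 5.1]
width: 0.0118
gripper_force: 44.9
```

```bash
python3 -m pendant '[{"jaw":-1,"tx":0,"ty":0,"tz":-0.1,"ax":0,"ay":0,"az":-4},{"jaw":-1,"tx":0,"ty":0,"tz":-0.1,"ax":0,"ay":0,"az":-12},{"jaw":-1,"tx":0,"ty":0,"tz":-0.1,"ax":0,"ay":0,"az":-20},{"jaw":-1,"tx":0,"ty":0,"tz":-0.1,"ax":0,"ay":0,"az":-28},{"jaw":-1,"tx":0,"ty":0,"tz":-0.1,"ax":0,"ay":0,"az":-36},{"jaw":-1,"tx":0,"ty":0,"tz":-0.1,"ax":0,"ay":0,"az":-44},{"jaw":-1,"tx":0,"ty":0,"tz":-0.1,"ax":0,"ay":0,"az":-52},{"jaw":-1,"tx":0,"ty":0,"tz":-0.1,"ax":0,"ay":0,"az":-60},{"jaw":-1,"tx":0,"ty":0,"tz":-0.1,"ax":0,"ay":0,"az":-65},{"jaw":-1,"tx":0,"ty":0,"tz":-0.1,"ax":0,"ay":0,"az":-65}]'; python3 -c "
from rig import manip;print(manip.get_state()['moment'])"
```

```text
clock: 15.22
position: [0.5633, 0.0726, 0.1264]
ee_rot: [0.001, 0.921, 0.389, 0.0]
contact_force: [-5.3, -1.8, 10.0]
width: 0.0121
gripper_force: 45.7
[-0.28345658  0.94754765 -0.03821149]
```

```bash
python3 -m pendant '[{"jaw":-1,"tx":0,"ty":0,"tz":-0.15,"ax":0,"ay":0,"az":-6},{"jaw":-1,"tx":0,"ty":0,"tz":-0.15,"ax":0,"ay":0,"az":-13},{"jaw":-1,"tx":0,"ty":0,"tz":-0.15,"ax":0,"ay":0,"az":-20},{"jaw":-1,"tx":0,"ty":0,"tz":-0.15,"ax":0,"ay":0,"az":-27},{"jaw":-1,"tx":0,"ty":0,"tz":-0.15,"ax":0,"ay":0,"az":-34},{"jaw":-1,"tx":0,"ty":0,"tz":-0.15,"ax":0,"ay":0,"az":-41},{"jaw":-1,"tx":0,"ty":0,"tz":-0.15,"ax":0,"ay":0,"az":-48},{"jaw":-1,"tx":0,"ty":0,"tz":-0.15,"ax":0,"ay":0,"az":-53},{"jaw":-1,"tx":0,"ty":0,"tz":-0.15,"ax":0,"ay":0,"az":-55},{"jaw":-1,"tx":0,"ty":0,"tz":-0.15,"ax":0,"ay":0,"az":-55}]'; python3 -c "
from rig import manip;print(manip.get_state()['moment'],manip.get_state()['qpos'])"
```

```text
clock: 16.48
position: [0.5642, 0.0726, 0.1262]
ee_rot: [0.001, 0.997, -0.079, 0.001]
contact_force: [-5.4, -1.9, 16.0]
width: 0.0119
gripper_force: 46.5
[-0.16980426  1.13100754  0.40350355] [ 0.00742894  0.34358242  1.68120428 -0.00308561  1.11498108  1.73770411]
```

```bash
python3 -m pendant '[{"jaw":-1,"tx":0,"ty":0,"tz":0.2,"ax":0,"ay":0,"az":2},{"jaw":0.3,"tx":0,"ty":0,"tz":0.25,"ax":0,"ay":0,"az":2},{"jaw":0.3,"tx":0,"ty":0,"tz":0.25,"ax":0,"ay":0,"az":2},{"jaw":0.3,"tx":0,"ty":0,"tz":0.25,"ax":0,"ay":0,"az":2},{"jaw":0.3,"tx":0,"ty":0,"tz":3,"ax":0,"ay":0,"az":2},{"jaw":0.3,"tx":0,"ty":0,"tz":7,"ax":0,"ay":0,"az":2},{"jaw":0.3,"tx":0,"ty":0,"tz":10,"ax":0,"ay":0,"az":2},{"jaw":0.3,"tx":0,"ty":0,"tz":10,"ax":0,"ay":0,"az":2}]'
python3 - <<'E'
from h import *
w=grab('wrist');cv2.imwrite('pics/w2.png',w['pixels'])
P=pts(w);m=(P[...,2]>.138)&(P[...,2]<.152)&(w['depth']>0)&(np.hypot(P[...,0]-.563,P[...,1]-.073)<.045)
print(cv2.minAreaRect((P[m][:,:2]*1000).astype(np.float32)))
# feeder yaw: door-face + runners + tray top edge
m=(P[...,2]>.09)&(P[...,2]<.13)&(np.hypot(P[...,0]-.563,P[...,1]-.07)<.12)&(w['depth']>0)
print(cv2.minAreaRect((P[m][:,:2]*1000).astype(np.float32)))
E
```

```text
clock: 17.48
position: [0.5659, 0.073, 0.2258]
ee_rot: [0.001, 0.998, -0.062, 0.003]
contact_force: [0.7, -0.4, -1.0]
width: 0.0555
gripper_force: 0.0
((563.9292602539062, 73.93054962158203), (12.817968368530273, 63.043907165527344), 83.24231719970703)
((560.0993041992188, 52.21718215942383), (137.39739990234375, 128.05934143066406), 81.77911376953125)
```

View pics/w2.png

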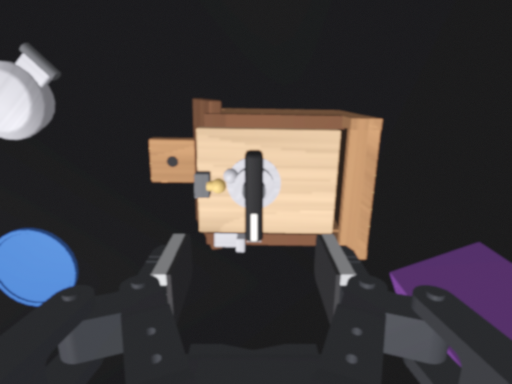

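The wrist view shows the bar square to the door's travel, with the white end at (254,228) beside the lug at (230,240). It measures 173° against about 172° for the feeder, and it held there after I released it. The door is shut, the feeder is flat and the gripper is well clear, so I'm handing in.

```bash
python3 -c "
from rig import manip;print(manip.sign_off())"
```

```text
the job is handed in; nothing more can be done
None
```

I handed the job in at about 17.5 s of the 72 s limit: the door is shut, the feeder lies on its back and is released, the latch is past its detent with its tongue by the lug, and I touched nothing else on the table.

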